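# Sort the moulding bench into its two-bay bins

## Robot

A 6-joint arm with a two-finger parallel gripper is mounted at the origin on the work surface. World frame = base frame: x ahead of the robot, y to its left, z up, the work surface at z = 0. Lengths are in mm, angles in rad, forces in N, time in s.
With the tool pointing down it reaches from about 400 to 925 mm from the base axis. Payload 12.5 kg.
Tool frame: the origin (TCP) lies midway between the tips of the shut fingers; the grasp point (between the pads) lies 19 mm behind it (env.grip_depth is the distance from the TCP to the grasp point, in mm); z points along the fingers, y is the line along which they close (so a half turn about z gives the same grasp; the last joint's range is limited). The gripper opens to 95 mm and grips with 3 to 60 N. Pads are 20 mm wide; open, the fingers measure 119 mm over their backs; the gripper's body (75 mm by 180 mm) begins 59 mm behind the grasp point.
Start: joints at [1.24, 0.491, 1.559, -0, 1.092, -0.106], TCP at [139.302, 609.3, 175.961] pointing down, gripper open.
Joint ranges: [-3.1, 3.1], [-0.84, 2.19], [0.05, 2.79], [-1.13, 4.28], [0.06, 2.93], [-2.69, 2.69]. Speed limits (rad/s): [2.22, 2.22, 2.79, 3.14, 3.14, 3.14].

## Interface

Orientations are given as [roll, pitch, yaw] about the fixed x, y, z axes, in that order (R = Rz(yaw) Ry(pitch) Rx(roll)).
In Python, from cell import monitor, viewer, order, env gives the robot as it stands.
- The arm moves only by the tool move_arm, never from a script. Its argument "moves" is one flat list of numbers, 4 for each row, row after row: the shift along the tool's x, y, z normalised to -1 to 1, where 1 is 0.15 m, then the turn about the tool's z normalised to -1 to 1, where 1 is pi/2 rad. A call has 1 to 10 rows; each row shifts and turns the commanded pose from where the row before left it, along the tool's axes as they then stand; what a row does not reach is not made up. A row lasts 1/8 s, in which the tool goes at most 62.5 mm and 10.7 degrees, less where a joint would pass 70% of its speed; a pose out of reach is approached as far as the arm can. A call with a number of a shift or a turn outside -1 to 1 is refused whole. A call with a gripper value outside its range is refused whole. "claw" is the finger opening in mm, from 0 to 95.1, set as the call begins (left out, the last holds). The fingers move at their own pace and stop on an object; the grip force is fixed at half the most. Time passes only in rows, so rows that do not move let the fingers close. It gives the time, the measured TCP pose, the force, the opening and the grip force at its end, in the units of the state.
- monitor.state(): the state, without advancing time (a new reading comes with each control period).
- viewer.read_camera(name): name is "scene" or "top" or "wrist"; returns the picture (420x560x3 uint8, red, green, blue); there is no depth.
- viewer.camera_info(name): a dict with "K" (3x3 intrinsics, pixels), "camera_from_world" (4x4, takes a point from world to camera coordinates). Camera axes: x right, y down, z forward; pixel columns grow to the right and rows downward; lengths in mm; the calibration is good to about 2 mm. A picture is of the moment at which its call begins: read the wrist's pose just before it. camera_info takes no time and is no camera call; for the wrist camera it gives the pose at the moment of the call.
- order.job_done(): hands the job in; it is judged then, once.
The state is a dict: "t": time; "joints": joint angles; "qvel": joint speeds; "tau": joint torques, N m; "eef_pos": TCP position; "tcp_rot": TCP orientation; "ft_force": force on the tool from outside, world axes, zero at the start; "moment": the same for the moment, N m; "opening": opening from 0.0 (shut) to 1.0 (fully open); "grip_force": force on a finger pad.
Only numpy, scipy, OpenCV 4.12 (cv2) and the standard library are available. Lean on these libraries where they do the work, as an engineer would, in place of code of your own. Each camera call takes 0.05 s, during which the arm holds its last target. There are 200 camera calls.

## Task

Clear the finished pieces off the moulding bench: the two aluminium mould halves go in the blue bin, the two green knobs in the yellow bin and the steel collar in the red bin (either bay). Put only one piece in a bay, set it down without dropping it, upright as it stood and flat on the bay's floor, and leave the little screw jar standing where it is.

Things in the scene. Friction and masses are not known exactly. Their poses are not given: they have to be found in the camera images.
- mould_round: aluminium mould half, loose, about 0.19 kg: a block 56 mm (x) by 40 mm (y) by 36 mm tall with a round 24 mm pocket 14 mm deep in the middle of its top face. Lies pocket up; origin: centre of the underside, z up. Plain flat sides: grip across the 40 mm width
- mould_square: aluminium mould half, loose, about 0.19 kg: a block 56 mm (x) by 40 mm (y) by 36 mm tall with a rectangular 30 x 20 mm pocket 14 mm deep in the middle of its top face. Lies pocket up; origin: centre of the underside, z up. Plain flat sides: grip across the 40 mm width
- knob_white: green moulded plastic knob with a white cap, loose, about 0.06 kg: round foot flange 52 mm across and 10 mm high, tapering until z = 13 mm to a stem 32 mm across that runs up to z = 43 mm, with a cap 26 mm across on top up to z = 46 mm. Stands on its flange; origin: centre of the underside, z up; grip the stem
- knob_black: green moulded plastic knob with a black cap, loose, about 0.06 kg: round foot flange 52 mm across and 10 mm high, tapering until z = 13 mm to a stem 32 mm across that runs up to z = 43 mm, with a cap 26 mm across on top up to z = 46 mm. Stands on its flange; origin: centre of the underside, z up; grip the stem
- collar: dark steel shaft collar, loose, about 0.25 kg: ring 50 mm across outside, bore 26 mm, 34 mm tall, bore upright. Origin: centre of the underside, z up
- blue_bin: blue plastic bin, fixed to the bench: 170 mm long (its x) by 140 mm (its y) outside, 40 mm tall, walls and floor 4 mm thick, open on top; one 4 mm divider as high as the walls, along its y through the middle, makes two equal bays, each 79 by 132 mm inside, with centres at its x = +41.5 and -41.5 mm. Origin: centre of the underside, z up, so the bay floor is at z = 4 mm. It sits on the bench slightly turned (under 10 degrees)
- yellow_bin: yellow plastic bin, fixed to the bench: 170 mm long (its x) by 140 mm (its y) outside, 40 mm tall, walls and floor 4 mm thick, open on top; one 4 mm divider as high as the walls, along its y through the middle, makes two equal bays, each 79 by 132 mm inside, with centres at its x = +41.5 and -41.5 mm. Origin: centre of the underside, z up, so the bay floor is at z = 4 mm. It sits on the bench slightly turned (under 10 degrees)
- red_bin: red plastic bin, fixed to the bench: 170 mm long (its x) by 140 mm (its y) outside, 40 mm tall, walls and floor 4 mm thick, open on top; one 4 mm divider as high as the walls, along its y through the middle, makes two equal bays, each 79 by 132 mm inside, with centres at its x = +41.5 and -41.5 mm. Origin: centre of the underside, z up, so the bay floor is at z = 4 mm. It sits on the bench slightly turned (under 10 degrees)
- jar: small white-labelled screw jar with an orange lid, loose, 36 mm across, 50 mm tall, standing among the parts; a bystander to leave alone. Origin: centre of the underside

How it is judged:
By the outcome, as a careful person would: the job done as asked, in the order asked, and still so for the second after the job is handed in, with the robot touching nothing.
It also fails if it takes over 134 s, if anything falls off the work surface, if the arm or the gripper's body presses on something with over 40 N, if the wrist force passes 120 N, or if a joint passes its speed limit or range.

## Working session

There is one attempt and no reset: what is moved stays moved. The work goes in short steps, Python scripts to look and compute and a tool call to move; the robot and the scene stay as the last step left them, time stands still between calls to the robot, and variables do not carry over. Pictures are saved under pics/ and viewed, at most 14 in all, crops included, and the job is handed in when it is done.

Besides the shell and the picture viewer there is one more tool, called after "Request:" as a command line: name --argument value ..., lists and objects as JSON in quotes. move_arm: Moves the arm, as the interface text tells. Scaled input: -1 to 1 covers 0.15 m each way for a shift and pi/2 rad each way for a turn. Its arguments: {"type":"object","properties":{"moves":{"type":"array"},"claw":{"type":"number"}},"required":["moves"]}

```bash
mkdir -p pics; ls; python3 - <<'E'
from cell import monitor, viewer, order, env
import cv2,numpy as np
for n in ("top","scene"):
    cv2.imwrite(f"pics/{n}0.png",viewer.read_camera(n)[:,:,::-1]); i=viewer.camera_info(n); print(n,np.round(i["K"],1).tolist(),np.round(i["camera_from_world"],3).tolist())
print(monitor.state())
E
```

```text
pics
top [[523.2, 0.0, 274.8], [0.0, 523.2, 206.5], [0.0, 0.0, 1.0]] [[0.004, -1.0, 0.003, 3.77], [-0.998, -0.004, -0.067, 540.88], [0.067, -0.003, -0.998, 1173.826], [0.0, 0.0, 0.0, 1.0]]
scene [[389.1, 0.0, 275.7], [0.0, 389.1, 214.7], [0.0, 0.0, 1.0]] [[-0.254, 0.967, -0.012, 121.878], [0.649, 0.161, -0.744, -332.158], [-0.718, -0.197, -0.668, 1273.38], [0.0, 0.0, 0.0, 1.0]]
{'t': 0.1, 'joints': array([ 1.24036586e+00,  4.91511450e-01,  1.55940383e+00,  2.03179886e-05,
        1.09174512e+00, -1.05622585e-01]), 'qvel': array([-2.59365642e-04, -8.63597582e-04, -1.89365163e-03,  7.04119413e-04,
        7.84855968e-04,  8.50699906e-05]), 'tau': array([ 2.03075702e-03, -6.13621402e+01, -2.58606148e+01,  6.93681277e-02,
        4.69446892e-02, -5.57475346e-05]), 'eef_pos': array([139.22085931, 609.01478973, 175.4073829 ]), 'tcp_rot': array([-3.14053276e+00, -1.30488199e-04,  2.91677532e+00]), 'ft_force': array([ 0.00956077, -0.13736695, -0.86337366]), 'moment': array([ 0.01881165, -0.0158116 , -0.0244991 ]), 'grip_force': 0.0, 'opening': 0.9969147402613829}
```

View pics/top0.png

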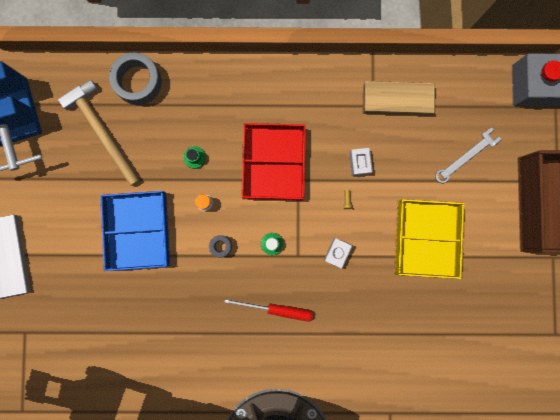

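View pics/scene0.png

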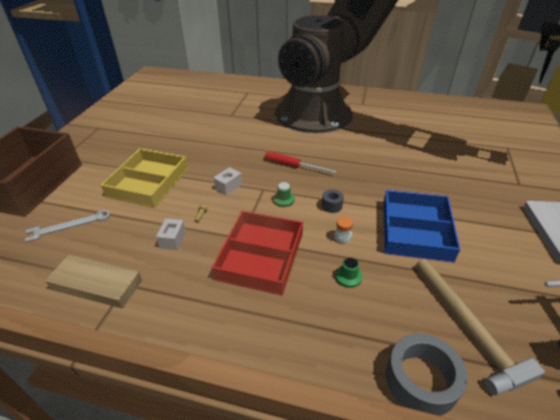

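The top view shows everything. Blue bin is at about (136,231), red at (274,162) and yellow at (431,239). The moulds are at (361,162), square pocket, and (339,253), round pocket. The white knob is at (272,244), black knob (194,157), collar (221,246) and jar (204,203). The scene view is consistent with this, and also shows a small brass screw near the moulds. I'll measure next.

```bash
cat > h.py <<'E'
import cv2,numpy as np
from cell import monitor,viewer,order,env
def ray(info,uv,z):
    K=np.array(info["K"]);T=np.array(info["camera_from_world"]);R,t=T[:3,:3],T[:3,3]
    uv=np.atleast_2d(uv).astype(float); d=np.c_[uv,np.ones(len(uv))]@np.linalg.inv(K).T@R; c=-R.T@t
    return (c+d*((z-c[2])/d[:,2])[:,None])[:,:2]
def proj(info,p):
    T=np.array(info["camera_from_world"]);q=np.array(info["K"])@(T[:3,:3]@np.array(p,float)+T[:3,3]);return q[:2]/q[2]
def mask(im,lo,hi,box):
    h=cv2.cvtColor(im,cv2.COLOR_RGB2HSV);m=cv2.inRange(h,np.array(lo),np.array(hi));o=np.zeros_like(m);x0,y0,x1,y1=box;o[y0:y1,x0:x1]=m[y0:y1,x0:x1];return o
def big(m):
    c,_=cv2.findContours(m,cv2.RETR_EXTERNAL,cv2.CHAIN_APPROX_NONE);return max(c,key=cv2.contourArea)[:,0,:]
def rect(p):  # centre, sizes, angle of long side (deg, mod 180)
    (c,(w,h),a)=cv2.minAreaRect(p.astype(np.float32))
    if w<h: w,h,a=h,w,a+90
    return np.round(c,1),round(w,1),round(h,1),round((a+90)%180-90,1)
def go(xy,tipz=None,yaw=None):  # offsets in move units from the present pose
    s=monitor.state();p=s["eef_pos"];y=s["tcp_rot"][2];d=np.array(xy)-p[:2]
    if yaw is not None:
        k=(np.radians(yaw)-y+np.pi/2)%np.pi-np.pi/2; print("turn",round(-k/(np.pi/2),3)); y+=k
    print("shift x,y",np.round([(d@[np.cos(y),np.sin(y)])/150,(d@[np.sin(y),-np.cos(y)])/150],3),"z",None if tipz is None else round((p[2]-tipz)/150,3))
E
cat > m.py <<'E'
from h import *
im=viewer.read_camera("top");I=viewer.camera_info("top")
S={"blue":((100,120,50),(125,255,255),(95,180,180,280)),"red":((0,180,70),(5,255,255),(235,115,312,210)),"yellow":((22,150,80),(34,255,255),(385,190,475,290))}
for n,(a,b,x) in S.items():
    p=big(mask(im,a,b,x)); print(n,rect(ray(I,p,40)),rect(ray(I,p,20)))
for n,x in (("msq",(345,142,380,180)),("mrd",(322,232,358,275))):
    m=mask(im,(0,0,120),(180,60,255),x);p=big(m);print(n,[rect(ray(I,p,z)) for z in (36,18)])
for n,x in (("kw",(255,228,290,260)),("kb",(178,140,212,174))):
    p=big(mask(im,(50,100,40),(90,255,255),x)); print(n,"green",rect(ray(I,p,8)))
    m=mask(im,(0,0,150),(180,60,255),x) if n=="kw" else mask(im,(0,0,0),(180,255,45),x)
    p=big(m);print(n,"cap",rect(ray(I,p,46)))
m=mask(im,(0,0,0),(180,110,75),(205,232,237,262));p=big(m);print("collar",rect(ray(I,p,34)),rect(ray(I,p,17)))
m=mask(im,(5,190,120),(20,255,255),(190,190,220,215));p=big(m);print("jar",rect(ray(I,p,50)))
big_=cv2.resize(im[120:290,90:480],None,fx=2,fy=2,interpolation=cv2.INTER_CUBIC);cv2.imwrite("pics/crop.png",big_[:,:,::-1])
E
python3 m.py
```

```text
blue (array([485. , 317.7]), 169.1, 146.0, 4.2) (array([485.4, 323. ]), 172.0, 148.5, 4.2)
red (array([641.6,   9.1]), 172.0, 140.6, -1.1) (array([644.7,   9.1]), 175.0, 143.0, -1.1)
yellow (array([ 469.4, -339. ]), 169.6, 149.6, -3.3) (array([ 469.5, -345. ]), 172.5, 152.2, -3.3)
msq [(array([ 644.1, -187.1]), 56.5, 46.0, 6.6), (array([ 646.9, -190.2]), 57.4, 46.7, 6.6)]
mrd [(array([ 437., -135.]), 57.0, 44.3, -25.1), (array([ 436.7, -137.2]), 57.9, 44.9, -25.1)]
kw green (array([456.7,  13. ]), 48.0, 47.9, -89.8)
kw cap (array([456.8,  12.9]), 24.4, 24.3, -89.8)
kb green (array([656.6, 194. ]), 48.9, 48.6, 0.2)
kb cap (array([638. , 180.2]), 0.0, 0.0, 0.0)
collar (array([449.2, 110. ]), 42.8, 13.7, -5.5) (array([449. , 111.5]), 43.4, 13.9, -5.5)
jar (array([549.7, 167.9]), 31.5, 29.7, 45.4)
```

View pics/crop.png

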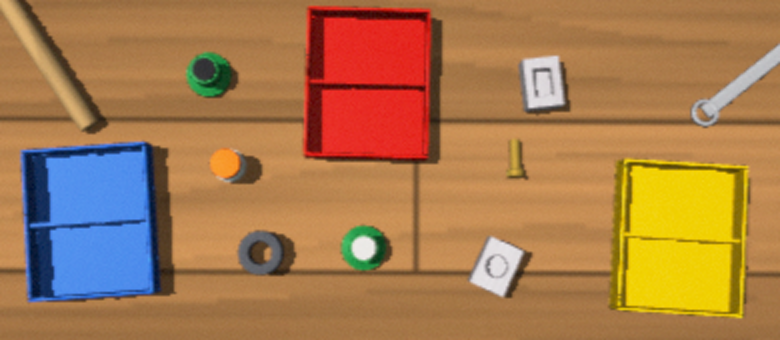

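The picture confirms the layout. The bin boxes come out at about 170 x 140 mm, and the moulds are seen with one side wall included. I'll approach the square mould and refine there with the wrist camera.

```bash
python3 - <<'E'
from h import *
go((645,-190),175,186.6)
E
```

```text
turn -0.216
shift x,y [-2.737 -5.679] z 0.003
```

Request:
move_arm --moves '[0, 0, 0, -0.108, 0, 0, 0, -0.108, -0.171, -0.355, 0, 0, -0.171, -0.355, 0, 0, -0.171, -0.355, 0, 0, -0.171, -0.355, 0, 0, -0.171, -0.355, 0, 0, -0.171, -0.355, 0, 0, -0.171, -0.355, 0, 0, -0.171, -0.355, 0, 0]' --claw 80

```text
t: 1.4
eef_pos: [392.6, 207.8, 176.0]
tcp_rot: [3.141, 0.0, -3.027]
ft_force: [0.5, 1.8, 0.7]
opening: 0.843
grip_force: 0.0
```

Request:
move_arm --moves '[-0.171, -0.355, 0, 0, -0.171, -0.355, 0, 0, -0.171, -0.355, 0, 0, -0.171, -0.355, 0, 0, -0.171, -0.355, 0, 0, -0.171, -0.355, 0, 0, -0.171, -0.355, 0, 0, -0.171, -0.355, 0, 0, 0, 0, 0, 0, 0, 0, 0, 0]'

```text
t: 2.65
eef_pos: [643.8, -189.8, 175.3]
tcp_rot: [3.141, -0.001, -3.027]
ft_force: [-0.1, 0.7, -0.3]
opening: 0.842
grip_force: 0.0
```

```bash
cat > w.py <<'E'
from h import *
import sys
I=viewer.camera_info("wrist");im=viewer.read_camera("wrist")
cv2.imwrite(f"pics/{sys.argv[1]}.png",im[:,:,::-1]);np.savez(f"pics/{sys.argv[1]}.npz",im=im,K=I["K"],camera_from_world=I["camera_from_world"])
T=np.array(I["camera_from_world"]);print("cam",np.round(-T[:3,:3].T@T[:3,3]),"axis",np.round(T[2,:3],2),np.round(np.array(I["K"])[0,0]))
s=monitor.state();print(s["t"],s["eef_pos"],s["tcp_rot"]);
for n,p in {"msq":(645,-190,36),"mrd":(437,-137,36),"kw":(457,13,46),"kb":(656,194,46)}.items(): print(n,proj(I,p).round())
E
python3 w.py w1
```

```text
cam [ 569. -198.  385.] axis [ 0.27  0.03 -0.96] 371.0
2.7 [ 643.79498494 -189.32796735  175.72407804] [ 3.14095790e+00 -6.90108989e-04 -3.02662929e+00]
msq [279. 191.]
mrd [372. -49.]
kw [551.  -2.]
kb [669. 248.]
```

View pics/w1.png

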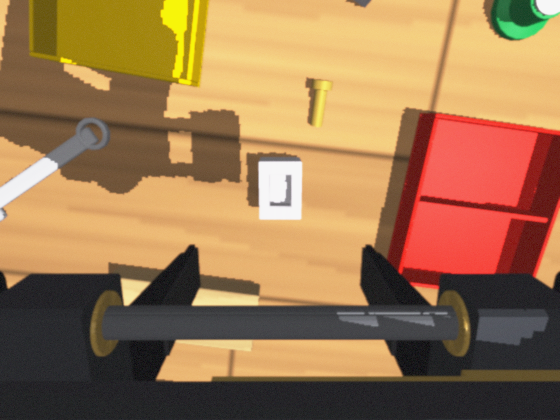

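The wrist view shows the square mould at about (281,188), square to the fingers, with finger tips at (193,250) and (367,250). I'll measure its top face.

```bash
cat > face.py <<'E'
from h import *
import sys
d=np.load(f"pics/{sys.argv[1]}.npz");x=eval(sys.argv[2])
m=mask(d["im"],(0,0,175),(180,50,255),x);p=big(m);r=rect(ray(d,p,36));print(r,cv2.boundingRect(p))
s=np.degrees(monitor.state()["tcp_rot"][2]);print(s);go(r[0],6,r[3])
E
python3 face.py w1 "(240,140,320,235)"
```

```text
(array([ 644.2, -189. ]), 57.1, 41.0, 6.8) (258, 161, 44, 59)
-173.41308452572088
turn -0.002
shift x,y [-0.003  0.002] z 1.131
```

Request:
move_arm --moves '[0, 0, 0.35, 0, 0, 0, 0.35, 0, 0, 0, 0.25, 0, 0, 0, 0.12, 0, 0, 0, 0.06, 0, 0, 0, 0, 0, 0, 0, 0, 0]'

```text
t: 3.58
eef_pos: [645.0, -190.4, 7.8]
tcp_rot: [-3.141, 0.002, -3.027]
ft_force: [-0.2, 0.2, -0.6]
opening: 0.844
grip_force: 0.0
```

Request:
move_arm --moves '[0, 0, 0, 0, 0, 0, 0, 0, 0, 0, 0, 0, 0, 0, 0, 0, 0, 0, 0, 0, 0, 0, 0, 0]' --claw 30

```text
t: 4.32
eef_pos: [644.3, -190.2, 6.4]
tcp_rot: [3.141, -0.0, -3.027]
ft_force: [-0.7, 0.5, -0.0]
opening: 0.325
grip_force: 0.0
```

```bash
python3 w.py w2
```

```text
cam [ 569. -198.  215.] axis [ 0.27  0.03 -0.96] 371.0
4.375 [ 644.36380738 -190.20409408    6.395664  ] [ 3.14149269e+00  2.65684990e-05 -3.02706792e+00]
msq [279. 260.]
mrd [ 481. -235.]
kw [ 870. -133.]
kb [990. 362.]
```

View pics/w2.png

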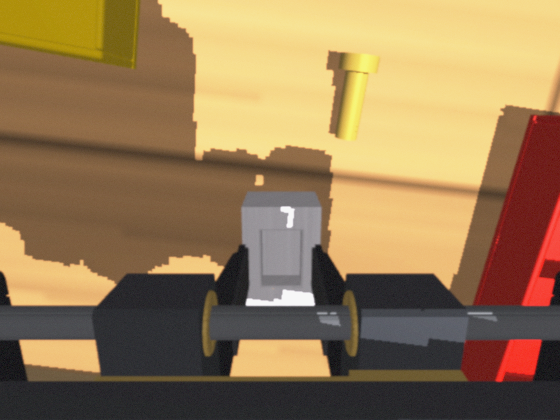

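The mould sits between the fingers, but the opening shows 31 mm with no grip force. I'll close further.

Request:
move_arm --moves '[0, 0, 0, 0, 0, 0, 0, 0, 0, 0, 0, 0]' --claw 10

```text
t: 4.75
eef_pos: [644.4, -190.2, 6.4]
tcp_rot: [3.142, 0.0, -3.027]
ft_force: [0.1, 0.9, 1.2]
opening: 0.113
grip_force: 0.0
```

```bash
python3 w.py w3; python3 - <<'E'
from h import *
I=viewer.camera_info("wrist");p=monitor.state()["eef_pos"];print(proj(I,p),proj(I,p+[0,0,19]),np.round(I["K"],1).tolist(),env.grip_depth)
im=viewer.read_camera("scene")[150:290,60:360];cv2.imwrite("pics/s3.png",cv2.resize(im,None,fx=2.6,fy=2.6)[:,:,::-1])
E
```

```text
cam [ 569. -198.  216.] axis [ 0.27  0.03 -0.96] 371.0
4.8 [ 644.35893929 -190.21783194    6.3914228 ] [ 3.14151797e+00  2.15669002e-05 -3.02708630e+00]
msq [279. 260.]
mrd [ 481. -235.]
kw [ 870. -133.]
kb [989. 362.]
[278.77316166 239.46277888] [278.69679686 251.2768359 ] [[371.0, 0.0, 279.8], [0.0, 371.0, 211.6], [0.0, 0.0, 1.0]] 18.8
```

View pics/w3.png

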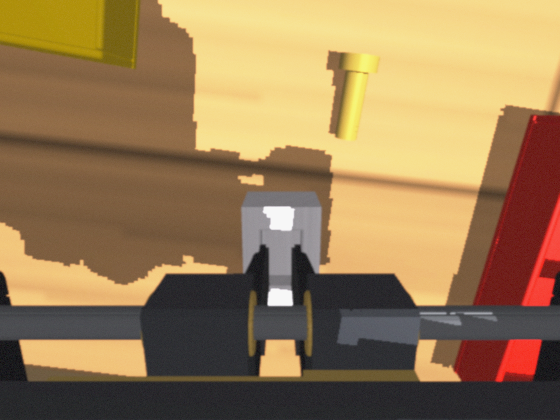

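View pics/s3.png

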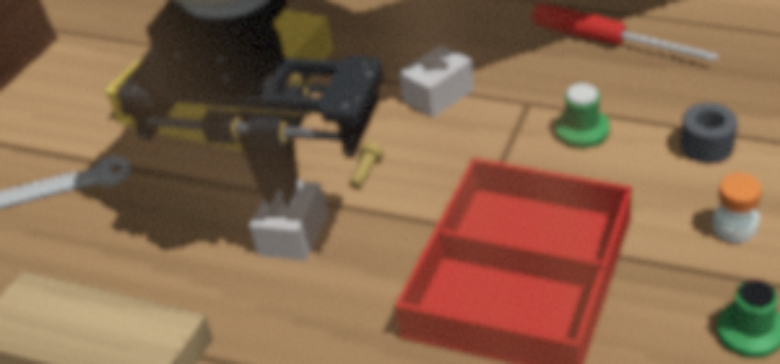

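Both views show the finger tips above the block rather than beside it. In the wrist view they overlap the pocket at row ~247, and in the scene view they end at the block's top. So the real tips are well above the reported TCP z of 6 mm. I'll work out by how much from both views.

```bash
python3 - <<'E'
from h import *
# gap between finger tips in wrist views (same rows), against opening
d1,d2,d3=[np.load(f"pics/w{i}.npz") for i in (1,2,3)]
for d,n in ((d1,1),(d2,2),(d3,3)):
    v=d["im"].max(2)<60
    for r in (246,250,256,262):
        row=np.where(v[r])[0]; L=row[(row<279)&(row>150)];R=row[(row>279)&(row<420)]
        print(n,r,L.max() if len(L) else None,R.min() if len(R) else None)
    for c0,c1 in ((180,205),(240,250),(252,268)): 
        print("  first dark row",c0,c1,[int(np.where(v[225:300,c])[0][0])+225 if v[225:300,c].any() else None for c in range(c0,c1,3)])
S=viewer.camera_info("scene")
for v in (222,225,229): # scene tip pixel, at column 168: height where ray passes x=644
    for z in (0,20,40,60): print(v,z,ray(S,(168,v),z).round(0).tolist())
print("block top corners in scene",[proj(S,(644+a,-189+b,36)).round() for a in(-28,28) for b in(-20,20)])
for z in (6,26,46): print(z,proj(S,(644,-190,z)).round(1))
E
```

```text
1 246 193 367
1 250 196 364
1 256 197 363
1 262 197 363
  first dark row 180 205 [255, 254, 251, 247, 246, 248, 272, None, None]
  first dark row 240 250 [None, None, None, None]
  first dark row 252 268 [None, None, None, None, None, None]
2 246 244 316
2 250 247 313
2 256 247 313
2 262 247 313
  first dark row 180 205 [275, 275, 275, 275, 275, 275, 275, 275, 275]
  first dark row 240 250 [245, 245, 248, None]
  first dark row 252 268 [None, None, None, None, None, None]
3 246 264 295
3 250 267 293
3 256 267 293
3 262 267 292
  first dark row 180 205 [275, 275, 275, 275, 275, 275, 275, 275, 275]
  first dark row 240 250 [274, 274, 272, 266]
  first dark row 252 268 [260, 254, 253, 245, 246, 249]
222 0 [[594.0, -225.0]]
222 20 [[613.0, -211.0]]
222 40 [[631.0, -198.0]]
222 60 [[650.0, -184.0]]
225 0 [[603.0, -221.0]]
225 20 [[621.0, -207.0]]
225 40 [[640.0, -194.0]]
225 60 [[658.0, -180.0]]
229 0 [[615.0, -215.0]]
229 20 [[633.0, -201.0]]
229 40 [[651.0, -188.0]]
229 60 [[669.0, -175.0]]
block top corners in scene [array([167., 218.]), array([184., 221.]), array([155., 236.]), array([172., 239.])]
6 [171.7 237.9]
26 [170.  231.4]
46 [168.1 224.6]
```

Two independent estimates agree: gap scale gives z about 45 and the scene ray about 46. So the true tips are about 38 mm above the reported TCP. I'll reopen, go about 32 mm lower (true tip ~12 mm) and grip again.

Request:
move_arm --moves '[0, 0, 0, 0, 0, 0, 0, 0, 0, 0, 0, 0, 0, 0, 0, 0, 0, 0, 0.1, 0, 0, 0, 0.07, 0, 0, 0, 0.043, 0, 0, 0, 0, 0, 0, 0, 0, 0]' --claw 80

```text
t: 5.98
eef_pos: [644.5, -190.3, -25.4]
tcp_rot: [-3.142, 0.0, -3.027]
ft_force: [0.1, 0.3, 0.4]
opening: 0.841
grip_force: 0.0
```

Request:
move_arm --moves '[0, 0, 0, 0, 0, 0, 0, 0, 0, 0, 0, 0, 0, 0, 0, 0, 0, 0, 0, 0, 0, 0, 0, 0]' --claw 20

```text
t: 6.72
eef_pos: [644.4, -190.2, -25.5]
tcp_rot: [3.141, 0.0, -3.027]
ft_force: [-0.2, 0.2, 1.7]
opening: 0.42
grip_force: 30.0
```

The grip is confirmed: opening 40 mm, 30 N. I'll lift it and carry it to the blue bin's + bay.

Request:
move_arm --moves '[0, 0, -0.1, 0, 0, 0, -0.3, 0, 0, 0, -0.4, 0, 0, 0, 0, 0]'

```text
t: 7.22
eef_pos: [646.6, -191.1, 100.3]
tcp_rot: [-3.137, 0.008, -3.027]
ft_force: [-0.2, -0.5, -3.2]
opening: 0.417
grip_force: 30.0
```

```bash
python3 - <<'E'
from h import *
s=monitor.state();print(s["opening"],s["grip_force"],s["eef_pos"],s["ft_force"]);go((527,324),-20.5,4.2)
E
```

```text
0.4172962201300336 30.00005140900612 [ 646.56574801 -191.07867349  100.26524837] [-0.20650803 -0.45514663 -3.18022573]
turn 0.026
shift x,y [0.543 3.483] z 0.805
```

Request:
move_arm --moves '[0, 0, 0, 0.026, 0.06, 0.386, 0, 0, 0.06, 0.386, 0, 0, 0.06, 0.386, 0, 0, 0.06, 0.386, 0, 0, 0.06, 0.386, 0, 0, 0.06, 0.386, 0, 0, 0.06, 0.386, 0, 0, 0.06, 0.386, 0, 0, 0.06, 0.386, 0, 0]'

```text
t: 8.48
eef_pos: [524.2, 325.1, 94.2]
tcp_rot: [-3.141, -0.001, -3.068]
ft_force: [1.4, 0.1, -2.2]
opening: 0.415
grip_force: 30.0
```

Request:
move_arm --moves '[0, 0, 0, 0, 0, 0, 0, 0, 0, 0, 0, 0]'

```text
t: 8.85
eef_pos: [525.5, 322.3, 94.4]
tcp_rot: [-3.141, -0.0, -3.069]
ft_force: [0.4, -0.0, -1.2]
opening: 0.419
grip_force: 30.0
```

```bash
python3 w.py w4; python3 - <<'E'
from h import *
go((527,324),-20.5,4.2)
E
```

```text
cam [450. 317. 304.] axis [ 0.27  0.02 -0.96] 371.0
8.9 [525.60041276 322.29081206  94.42777392] [-3.14147083e+00 -2.46214631e-04 -3.06958676e+00]
msq [-363.  311.]
mrd [-404.   37.]
kw [-183.   85.]
kb [110. 360.]
turn -0.001
shift x,y [-0.01   0.011] z 0.766
```

View pics/w4.png

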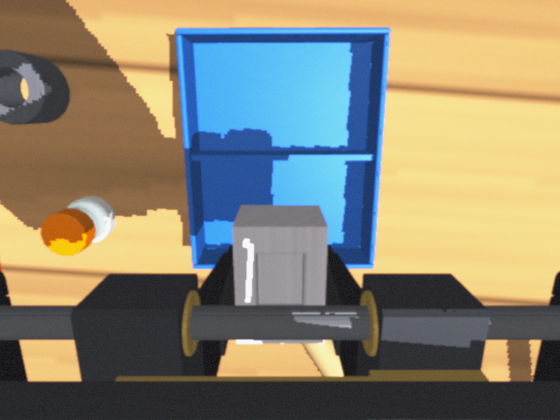

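The mould is held level over the far bay. Blue rim corners are at about (178,30), (389,28), (375,267) and (193,267), so I'll check the bin pose from those.

```bash
python3 - <<'E'
from h import *
d=np.load("pics/w4.npz");p=ray(d,[(178,30),(389,28),(375,267),(193,267)],40);print(p.round(1),p.mean(0))
print([np.linalg.norm(p[i]-p[i-1]).round(1) for i in range(4)])
print(ray(d,[(191,155),(374,155)],40))
m=mask(d["im"],(100,120,50),(125,255,255),(150,0,410,300));q=big(m)
E
```

```text
[[406.  248.2]
 [395.  384.5]
 [562.2 399. ]
 [572.2 259.4]] [483.84940991 322.76727371]
[np.float64(166.5), np.float64(136.8), np.float64(167.7), np.float64(140.0)]
[[486.32567826 257.18295344]
 [477.07059319 386.27232957]]
```

Request:
move_arm --moves '[0, 0, 0.35, 0, 0, 0, 0.25, 0, 0, 0, 0.1, 0, 0, 0, 0.05, 0, 0, 0, 0.02, 0, 0, 0, 0, 0, 0, 0, 0, 0]'

```text
t: 9.78
eef_pos: [525.6, 323.7, -20.2]
tcp_rot: [3.141, 0.001, -3.068]
ft_force: [-0.3, -0.0, -1.7]
opening: 0.416
grip_force: 30.0
```

Request:
move_arm --moves '[0, 0, 0, 0, 0, 0, 0, 0, 0, 0, 0, 0, 0, 0, 0, 0]' --claw 65

```text
t: 10.28
eef_pos: [525.3, 323.5, -21.0]
tcp_rot: [3.141, 0.0, -3.068]
ft_force: [-0.1, -0.2, -0.2]
opening: 0.675
grip_force: 0.0
```

Request:
move_arm --moves '[0, 0, -0.1, 0, 0, 0, -0.3, 0, 0, 0, -0.3, 0, 0, 0, -0.2, 0, 0, 0, 0, 0]'

```text
t: 10.9
eef_pos: [526.2, 324.0, 117.3]
tcp_rot: [3.14, 0.005, -3.068]
ft_force: [0.5, 0.2, -0.5]
opening: 0.679
grip_force: 0.0
```

```bash
python3 - <<'E'
from h import *
go((437,-137),-25.5,-25.1)
E
```

```text
turn 0.326
shift x,y [-0.765 -3.036] z 0.952
```

Request:
move_arm --moves '[0, 0, 0, 0.109, 0, 0, 0, 0.109, 0, 0, 0, 0.108, -0.095, -0.379, 0, 0, -0.095, -0.379, 0, 0, -0.095, -0.379, 0, 0, -0.095, -0.379, 0, 0, -0.095, -0.379, 0, 0, -0.095, -0.379, 0, 0, -0.095, -0.379, 0, 0]' --claw 75

```text
t: 12.15
eef_pos: [445.7, -80.8, 113.7]
tcp_rot: [3.142, -0.001, 2.703]
ft_force: [1.4, -0.3, -0.1]
opening: 0.788
grip_force: 0.0
```

Request:
move_arm --moves '[-0.095, -0.379, 0, 0, 0, 0, 0, 0, 0, 0, 0, 0, 0, 0, 0, 0]'

```text
t: 12.65
eef_pos: [435.4, -135.5, 113.8]
tcp_rot: [3.141, -0.0, 2.705]
ft_force: [-0.8, -0.8, -0.7]
opening: 0.786
grip_force: 0.0
```

```bash
python3 w.py w5; python3 - <<'E'
from h import *
d=np.load("pics/w5.npz");x=(200,120,360,250)
for t in (110,140,175,200):
    p=big(mask(d["im"],(0,0,t),(180,50,255),x));print(t,rect(ray(d,p,36)),cv2.boundingRect(p))
go((437,-137),-25.5,-25.1)
E
```

```text
cam [ 367. -103.  323.] axis [ 0.24 -0.11 -0.96] 371.0
12.7 [ 435.51595038 -135.47755368  113.85259241] [ 3.14144946e+00 -3.48043195e-04  2.70518150e+00]
msq [321. 423.]
mrd [278. 209.]
kw [472. 154.]
kb [758. 281.]
110 (array([ 434. , -135.1]), 61.0, 41.0, -25.2) (253, 167, 53, 75)
140 (array([ 435.4, -135.7]), 57.9, 41.0, -25.2) (253, 171, 53, 71)
175 (array([ 435.8, -135.9]), 57.1, 40.9, -25.1) (253, 172, 53, 70)
200 (array([ 436.2, -135.9]), 56.3, 40.7, -25.1) (253, 173, 53, 69)
turn 0.001
shift x,y [-0.013 -0.005] z 0.929
```

View pics/w5.png

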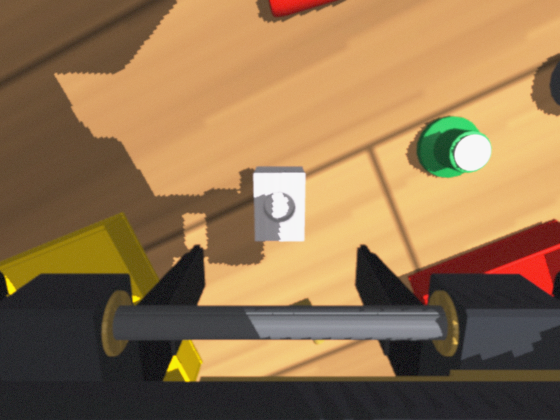

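The round mould is at (279,207), square and centred between the fingers, 57 x 41 mm as expected. Descend and grip.

Request:
move_arm --moves '[0, 0, 0.4, 0, 0, 0, 0.3, 0, 0, 0, 0.15, 0, 0, 0, 0.08, 0, 0, 0, 0, 0, 0, 0, 0, 0]'

```text
t: 13.45
eef_pos: [435.9, -136.6, -24.7]
tcp_rot: [3.142, 0.001, 2.704]
ft_force: [0.5, -1.0, -0.7]
opening: 0.789
grip_force: 0.0
```

Request:
move_arm --moves '[0, 0, 0, 0, 0, 0, 0, 0, 0, 0, 0, 0, 0, 0, 0, 0, 0, 0, 0, 0]' --claw 20

```text
t: 14.08
eef_pos: [435.4, -136.7, -25.5]
tcp_rot: [3.141, 0.0, 2.703]
ft_force: [-0.5, 0.3, 2.9]
opening: 0.42
grip_force: 30.0
```

Request:
move_arm --moves '[0, 0, -0.1, 0, 0, 0, -0.3, 0, 0, 0, -0.4, 0, 0, 0, 0, 0, 0, 0, 0, 0]'

```text
t: 14.7
eef_pos: [434.9, -136.5, 93.7]
tcp_rot: [3.142, -0.001, 2.703]
ft_force: [-1.1, 0.5, -2.0]
opening: 0.415
grip_force: 30.0
```

```bash
python3 - <<'E'
from h import *
go((442,318),-21.3,4.2)
E
```

```text
turn -0.326
shift x,y [-0.269  3.018] z 0.767
```

Request:
move_arm --moves '[0, 0, 0, -0.109, 0, 0, 0, -0.109, 0, 0, 0, -0.108, -0.034, 0.377, 0, 0, -0.034, 0.377, 0, 0, -0.034, 0.377, 0, 0, -0.034, 0.377, 0, 0, -0.034, 0.377, 0, 0, -0.034, 0.377, 0, 0, -0.034, 0.377, 0, 0]'

```text
t: 15.95
eef_pos: [440.7, 262.3, 92.3]
tcp_rot: [-3.14, -0.003, -3.068]
ft_force: [1.5, -0.6, -2.0]
opening: 0.415
grip_force: 30.0
```

Request:
move_arm --moves '[-0.031, 0.379, 0, 0, 0, 0, 0, 0, 0, 0, 0, 0, 0, 0, 0, 0]'

```text
t: 16.45
eef_pos: [442.1, 316.5, 93.7]
tcp_rot: [-3.141, -0.002, -3.069]
ft_force: [0.1, -0.1, -1.8]
opening: 0.419
grip_force: 30.0
```

```bash
python3 - <<'E'
from h import *
print(monitor.state()["eef_pos"]);go((442,318),-21.3,4.2)
E
```

```text
[442.1401858  316.46806295  93.69841724]
turn -0.001
shift x,y [0.   0.01] z 0.767
```

Request:
move_arm --moves '[0, 0, 0.35, 0, 0, 0, 0.25, 0, 0, 0, 0.1, 0, 0, 0, 0.05, 0, 0, 0, 0.017, 0, 0, 0, 0, 0, 0, 0, 0, 0]'

```text
t: 17.32
eef_pos: [442.6, 318.0, -19.8]
tcp_rot: [3.141, 0.001, -3.068]
ft_force: [-0.3, -0.7, -2.7]
opening: 0.418
grip_force: 30.0
```

Request:
move_arm --moves '[0, 0, 0, 0, 0, 0, 0, 0, 0, 0, 0, 0, 0, 0, 0, 0]' --claw 65

```text
t: 17.82
eef_pos: [442.3, 317.8, -20.5]
tcp_rot: [3.141, 0.0, -3.068]
ft_force: [-0.1, 0.4, -0.1]
opening: 0.677
grip_force: 0.0
```

Request:
move_arm --moves '[0, 0, -0.1, 0, 0, 0, -0.3, 0, 0, 0, -0.3, 0, 0, 0, -0.2, 0, 0, 0, 0, 0]'

```text
t: 18.45
eef_pos: [443.2, 318.3, 117.4]
tcp_rot: [3.139, 0.005, -3.068]
ft_force: [-0.1, 1.0, -1.5]
opening: 0.684
grip_force: 0.0
```

```bash
python3 - <<'E'
from h import *
go((457,13),-20,-3.3)
E
```

```text
turn 0.084
shift x,y [-0.209 -2.027] z 0.916
```

Request:
move_arm --moves '[0, 0, 0, 0.084, -0.035, -0.338, 0, 0, -0.035, -0.338, 0, 0, -0.035, -0.338, 0, 0, -0.035, -0.338, 0, 0, -0.035, -0.338, 0, 0, -0.034, -0.337, 0, 0, 0, 0, 0, 0, 0, 0, 0, 0, 0, 0, 0, 0]'

```text
t: 19.7
eef_pos: [455.7, 13.4, 114.3]
tcp_rot: [3.141, -0.0, 3.085]
ft_force: [0.3, 0.6, 0.7]
opening: 0.682
grip_force: 0.0
```

```bash
python3 w.py w6; python3 - <<'E'
from h import *
d=np.load("pics/w6.npz");im=d["im"]
u,v=proj(d,(457,13,46)).astype(int);b=(u-50,v-50,u+50,v+45)
p=big(mask(im,(0,0,150),(180,60,255),b));r=rect(ray(d,p,46));print("cap",r)
g=big(mask(im,(50,100,40),(90,255,255),b));print("flange",rect(ray(d,g,10)))
go(r[0],-15,-3.3)
E
```

```text
cam [380.  18. 323.] axis [ 0.27 -0.01 -0.96] 371.0
19.75 [455.70747393  13.44180769 114.29092204] [ 3.14140845e+00 -3.34457701e-04  3.08496711e+00]
msq [ 76. 412.]
mrd [ 88. 194.]
kw [279. 211.]
kb [489. 410.]
cap (array([456. ,  14.4]), 25.1, 24.6, -47.7)
flange (array([454. ,  13.4]), 50.3, 48.6, 78.9)
turn 0.001
shift x,y [-0.002  0.006] z 0.862
```

View pics/w6.png

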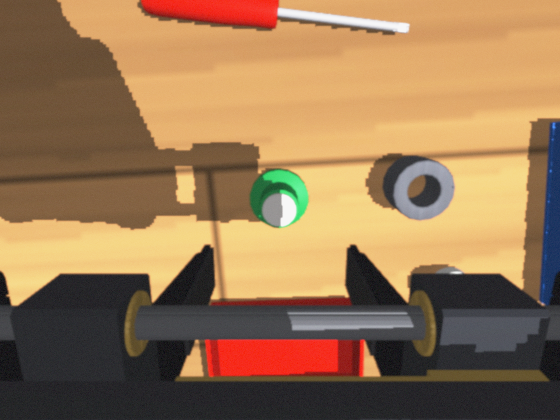

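The white knob's cap is at (279,208), centred under the gripper at (456,14), and the collar is at (419,188). Descend and grip the stem.

Request:
move_arm --moves '[0, 0, 0.4, 0, 0, 0, 0.25, 0, 0, 0, 0.14, 0, 0, 0, 0.07, 0, 0, 0, 0, 0, 0, 0, 0, 0]'

```text
t: 20.5
eef_pos: [456.4, 12.6, -13.9]
tcp_rot: [3.142, 0.001, 3.084]
ft_force: [-0.2, -0.3, -0.1]
opening: 0.681
grip_force: 0.0
```

Request:
move_arm --moves '[0, 0, 0, 0, 0, 0, 0, 0, 0, 0, 0, 0, 0, 0, 0, 0, 0, 0, 0, 0]' --claw 20

```text
t: 21.12
eef_pos: [455.9, 12.4, -14.5]
tcp_rot: [3.142, 0.0, 3.083]
ft_force: [-0.0, 0.2, 2.3]
opening: 0.326
grip_force: 30.0
```

```bash
python3 - <<'E'
from h import *
d=np.load("pics/w6.npz");im=d["im"]
p=big(mask(im,(0,0,85),(180,70,255),(375,145,465,230)));c,r=cv2.minEnclosingCircle(p.astype(np.float32));print(c,r,rect(ray(d,p,34)))
s=monitor.state();print(s["eef_pos"],s["opening"],s["grip_force"],s["ft_force"])
E
```

```text
(423.57122802734375, 190.40365600585938) 31.869539260864258 (array([449.7, 128.9]), 48.2, 48.1, -45.2)
[455.9278437   12.3869101  -14.51559779] 0.32624824901850114 30.000506043434143 [-0.00650418  0.15869722  2.31904086]
```

Request:
move_arm --moves '[0, 0, -0.1, 0, 0, 0, -0.3, 0, 0, 0, -0.4, 0, 0, 0, 0, 0, 0, 0, 0, 0]'

```text
t: 21.75
eef_pos: [455.5, 12.4, 105.0]
tcp_rot: [3.141, -0.0, 3.083]
ft_force: [0.2, -0.3, -1.3]
opening: 0.321
grip_force: 30.0
```

```bash
python3 - <<'E'
from h import *
s=monitor.state();print(s["opening"],s["grip_force"]);go((428,-341.6),-10.3,-3.3)
E
```

```text
0.32136572918791745 29.999903440475464
turn -0.0
shift x,y [ 0.047 -2.367] z 0.769
```

Request:
move_arm --moves '[0.008, -0.395, 0, 0, 0.008, -0.395, 0, 0, 0.008, -0.395, 0, 0, 0.008, -0.395, 0, 0, 0.008, -0.395, 0, 0, 0.007, -0.392, 0, 0, 0, 0, 0, 0, 0, 0, 0, 0, 0, 0, 0, 0]'

```text
t: 22.88
eef_pos: [428.1, -340.3, 104.7]
tcp_rot: [3.14, -0.001, 3.084]
ft_force: [-0.2, -0.1, -1.1]
opening: 0.32
grip_force: 30.0
```

```bash
python3 w.py w7; python3 - <<'E'
from h import *
go((428,-341.6),-10.3,-3.3)
E
```

```text
cam [ 353. -336.  314.] axis [ 0.27 -0.01 -0.96] 371.0
22.925 [ 428.28139469 -340.42578554  105.01076981] [ 3.14081940e+00 -6.82755067e-04  3.08470887e+00]
msq [454. 426.]
mrd [541. 206.]
kw [747. 224.]
kb [890. 424.]
turn 0.0
shift x,y [ 0.001 -0.008] z 0.769
```

View pics/w7.png

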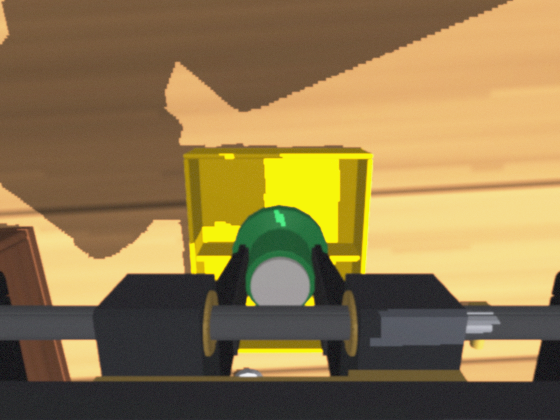

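The knob is held upright over the near yellow bay. Near rim corners are at (186,155) and (371,155), and the divider is at row ~253. I'll check the bin pose from those.

```bash
python3 - <<'E'
from h import *
d=np.load("pics/w7.npz");print(ray(d,[(186,155),(371,155),(195,253),(362,255)],40).round(1).tolist())
E
```

```text
[[381.6, -405.9], [389.5, -270.2], [458.7, -408.5], [468.1, -276.7]]
```

Request:
move_arm --moves '[0, 0, 0.35, 0, 0, 0, 0.25, 0, 0, 0, 0.1, 0, 0, 0, 0.05, 0, 0, 0, 0.02, 0, 0, 0, 0, 0, 0, 0, 0, 0]'

```text
t: 23.8
eef_pos: [428.4, -341.9, -9.4]
tcp_rot: [-3.141, 0.001, 3.083]
ft_force: [-0.0, 0.9, -1.7]
opening: 0.322
grip_force: 30.0
```

Request:
move_arm --moves '[0, 0, 0, 0, 0, 0, 0, 0, 0, 0, 0, 0, 0, 0, 0, 0]' --claw 65

```text
t: 24.3
eef_pos: [428.1, -341.6, -10.1]
tcp_rot: [3.141, -0.0, 3.083]
ft_force: [0.5, -0.3, 0.2]
opening: 0.662
grip_force: 0.0
```

Request:
move_arm --moves '[0, 0, -0.1, 0, 0, 0, -0.3, 0, 0, 0, -0.3, 0, 0, 0, -0.2, 0, 0, 0, 0, 0]'

```text
t: 24.92
eef_pos: [428.9, -342.4, 127.9]
tcp_rot: [-3.138, 0.004, 3.083]
ft_force: [0.2, -0.6, -0.2]
opening: 0.686
grip_force: 0.0
```

```bash
python3 - <<'E'
from h import *
im=viewer.read_camera("top");I=viewer.camera_info("top");h=cv2.cvtColor(im,cv2.COLOR_RGB2HSV)
sub=im[140:175,178:212].max(2).astype(int);print(np.argwhere(sub<45).mean(0)+[140,178],(sub<45).sum())
print(ray(I,(192.5,155),46));go((655,185),114,-3.3)
E
```

```text
[nan nan] 0
[[653.72322393 190.51306005]]
turn -0.0
shift x,y [-1.306  3.593] z 0.081<stdin>:3: RuntimeWarning: Mean of empty slice.
  ret = um.true_divide(
```

Request:
move_arm --moves '[-0.13, 0.362, 0, 0, -0.13, 0.362, 0, 0, -0.13, 0.362, 0, 0, -0.13, 0.362, 0, 0, -0.13, 0.362, 0, 0, -0.13, 0.362, 0, 0, -0.13, 0.362, 0, 0, -0.13, 0.362, 0, 0, -0.13, 0.362, 0, 0, -0.13, 0.362, 0, 0]'

```text
t: 26.22
eef_pos: [654.4, 190.8, 123.6]
tcp_rot: [-3.141, -0.002, 3.083]
ft_force: [0.9, -0.4, 0.1]
opening: 0.682
grip_force: 0.0
```

Request:
move_arm --moves '[0, 0, 0, 0, 0, 0, 0, 0, 0, 0, 0, 0]'

```text
t: 26.6
eef_pos: [654.1, 187.8, 124.6]
tcp_rot: [-3.141, -0.001, 3.082]
ft_force: [0.6, 0.9, -0.5]
opening: 0.681
grip_force: 0.0
```

```bash
python3 w.py w8; python3 - <<'E'
from h import *
d=np.load("pics/w8.npz");im=d["im"]
u,v=proj(d,(654,190,46)).astype(int);b=(u-55,v-55,u+55,v+42)
for t in (45,60,75):
    m=mask(im,(0,0,0),(180,255,t),b); 
    g=big(mask(im,(50,100,40),(90,255,255),b)); hull=cv2.convexHull(g); f=np.zeros_like(m);cv2.fillConvexPoly(f,hull,255)
    p=big(m&f);print("cap",t,rect(ray(d,p,46)))
print("green",rect(ray(d,g,10)),rect(ray(d,g,40)))
go((654,190),-14.5,-3.3)
E
```

```text
cam [579. 193. 334.] axis [ 0.27 -0.02 -0.96] 371.0
26.65 [654.24352976 187.80858865 124.85400516] [-3.14149503e+00 -4.56441367e-04  3.08187665e+00]
msq [-172.  219.]
mrd [-213.  -76.]
kw [ -0. -64.]
kb [287. 208.]
cap 45 (array([652.7, 183.4]), 13.3, 2.8, -12.8)
cap 60 (array([652.8, 183.5]), 16.6, 4.0, -3.8)
cap 75 (array([656.3, 190.6]), 23.2, 18.0, 50.4)
green (array([654.9, 193.5]), 51.5, 49.5, -3.5) (array([647.9, 193.5]), 46.7, 44.9, -3.5)
turn -0.001
shift x,y [0.002 0.014] z 0.929
```

View pics/w8.png

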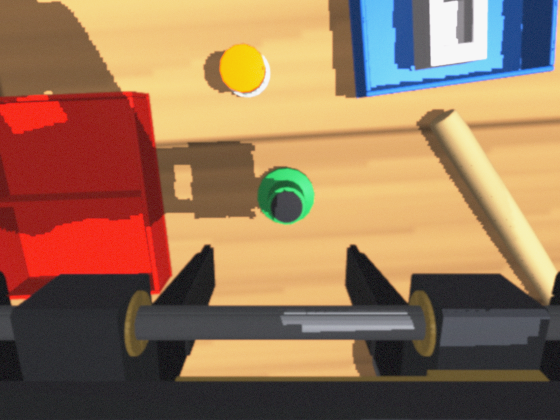

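The black knob's cap is at (287,207), the jar at (243,70) and the hammer handle is clear on the right. I'll nudge 3 mm in y, descend and grip.

Request:
move_arm --moves '[0, 0.02, 0.35, 0, 0, 0, 0.3, 0, 0, 0, 0.2, 0, 0, 0, 0.08, 0, 0, 0, 0, 0, 0, 0, 0, 0]'

```text
t: 27.4
eef_pos: [655.5, 192.0, -13.0]
tcp_rot: [3.141, 0.002, 3.083]
ft_force: [0.4, -0.9, -0.3]
opening: 0.682
grip_force: 0.0
```

Request:
move_arm --moves '[0, 0, 0, 0, 0, 0, 0, 0, 0, 0, 0, 0, 0, 0, 0, 0, 0, 0, 0, 0]' --claw 20

```text
t: 28.02
eef_pos: [654.7, 192.2, -14.5]
tcp_rot: [3.141, 0.0, 3.083]
ft_force: [-0.4, 0.2, 0.8]
opening: 0.32
grip_force: 30.0
```

Request:
move_arm --moves '[0, 0, -0.1, 0, 0, 0, -0.3, 0, 0, 0, -0.4, 0, 0, 0, 0, 0, 0, 0, 0, 0]'

```text
t: 28.65
eef_pos: [654.3, 192.0, 105.6]
tcp_rot: [3.142, 0.0, 3.083]
ft_force: [0.3, 0.3, -1.6]
opening: 0.327
grip_force: 30.0
```

```bash
python3 - <<'E'
from h import *
go((510.5,-346),-10.3,-3.3)
E
```

```text
turn -0.0
shift x,y [ 0.751 -3.636] z 0.773
```

Request:
move_arm --moves '[0.075, -0.364, 0, 0, 0.075, -0.364, 0, 0, 0.075, -0.364, 0, 0, 0.075, -0.364, 0, 0, 0.075, -0.364, 0, 0, 0.075, -0.364, 0, 0, 0.075, -0.364, 0, 0, 0.075, -0.364, 0, 0, 0.075, -0.364, 0, 0, 0.076, -0.36, 0, 0]'

```text
t: 29.9
eef_pos: [509.1, -347.1, 103.9]
tcp_rot: [3.14, -0.002, 3.083]
ft_force: [0.4, -0.3, -0.7]
opening: 0.32
grip_force: 30.0
```

Request:
move_arm --moves '[0, 0, 0, 0, 0, 0, 0, 0, 0, 0, 0, 0, 0, 0, 0, 0]'

```text
t: 30.4
eef_pos: [510.8, -344.8, 105.3]
tcp_rot: [3.141, -0.0, 3.085]
ft_force: [-0.6, 0.0, 0.2]
opening: 0.323
grip_force: 30.0
```

```bash
python3 - <<'E'
from h import *
print(monitor.state()["eef_pos"]);go((510.5,-346),-10.3,-3.3)
E
```

```text
[ 510.81423859 -344.76587676  105.33258247]
turn 0.001
shift x,y [ 0.002 -0.008] z 0.771
```

Request:
move_arm --moves '[0, 0, 0.35, 0, 0, 0, 0.25, 0, 0, 0, 0.1, 0, 0, 0, 0.05, 0, 0, 0, 0.022, 0, 0, 0, 0, 0, 0, 0, 0, 0]'

```text
t: 31.28
eef_pos: [510.7, -346.1, -9.6]
tcp_rot: [-3.141, 0.001, 3.083]
ft_force: [-0.7, 0.5, -0.7]
opening: 0.322
grip_force: 30.0
```

Request:
move_arm --moves '[0, 0, 0, 0, 0, 0, 0, 0, 0, 0, 0, 0, 0, 0, 0, 0]' --claw 65

```text
t: 31.78
eef_pos: [510.4, -345.8, -10.4]
tcp_rot: [3.142, 0.0, 3.083]
ft_force: [-0.1, -0.1, -0.1]
opening: 0.664
grip_force: 0.0
```

Request:
move_arm --moves '[0, 0, -0.1, 0, 0, 0, -0.3, 0, 0, 0, -0.3, 0, 0, 0, -0.2, 0, 0, 0, 0, 0]'

```text
t: 32.4
eef_pos: [511.3, -346.5, 127.9]
tcp_rot: [-3.139, 0.004, 3.083]
ft_force: [-0.8, -0.1, -1.1]
opening: 0.686
grip_force: 0.0
```

```bash
python3 - <<'E'
from h import *
im=viewer.read_camera("top");I=viewer.camera_info("top")
g=cv2.cvtColor(im[228:265,200:242],cv2.COLOR_RGB2HSV);m=((g[:,:,1]<90)&(g[:,:,2]<130)).astype(np.uint8)*255
p=big(m)+[200,228];print(cv2.boundingRect(p),rect(ray(I,p,34)))
print(ray(I,(221,246),34));go((450,115),114,-1.1)
E
```

```text
(210, 236, 22, 21) (array([450.8, 126.9]), 47.0, 44.6, -89.8)
[[450.77832786 125.79365372]]
turn -0.025
shift x,y [0.463 3.065] z 0.08
```

Request:
move_arm --moves '[0, 0, 0, -0.025, 0.058, 0.393, 0, 0, 0.058, 0.393, 0, 0, 0.058, 0.393, 0, 0, 0.058, 0.393, 0, 0, 0.058, 0.393, 0, 0, 0.058, 0.393, 0, 0, 0.058, 0.393, 0, 0, 0.058, 0.393, 0, 0, 0, 0, 0, 0]' --claw 80

```text
t: 33.7
eef_pos: [448.3, 130.1, 123.9]
tcp_rot: [3.142, -0.002, 3.128]
ft_force: [0.0, -0.3, -0.6]
opening: 0.841
grip_force: 0.0
```

Request:
move_arm --moves '[0, 0, 0, 0, 0, 0, 0, 0]'

```text
t: 33.95
eef_pos: [449.9, 125.9, 124.3]
tcp_rot: [-3.141, -0.001, 3.121]
ft_force: [-0.6, 0.3, -0.4]
opening: 0.843
grip_force: 0.0
```

```bash
python3 w.py w9; python3 - <<'E'
from h import *
d=np.load("pics/w9.npz");im=d["im"]
u,v=proj(d,(450.5,126.5,34)).astype(int);x0,y0=u-55,v-55
g=cv2.cvtColor(im[y0:v+45,x0:u+55],cv2.COLOR_RGB2HSV)
for t in (70,90):
    m=((g[:,:,1]<t)&(g[:,:,2]>85)).astype(np.uint8)*255;p=big(m)+[x0,y0];r=rect(ray(d,p,34));print(r)
go(r[0],-25.5,-1.1)
E
```

```text
cam [374. 128. 333.] axis [ 0.27 -0.01 -0.96] 371.0
34.0 [449.94167526 125.82727299 124.39644   ] [-3.14153638e+00 -4.87425293e-04  3.12059986e+00]
msq [-41. 404.]
mrd [-41. 195.]
kw [140. 218.]
kb [356. 415.]
(array([450.2, 135. ]), 49.1, 37.2, -7.4)
(array([448.6, 135.2]), 52.2, 37.6, -6.8)
turn -0.001
shift x,y [0.01  0.062] z 0.999
```

View pics/w9.png

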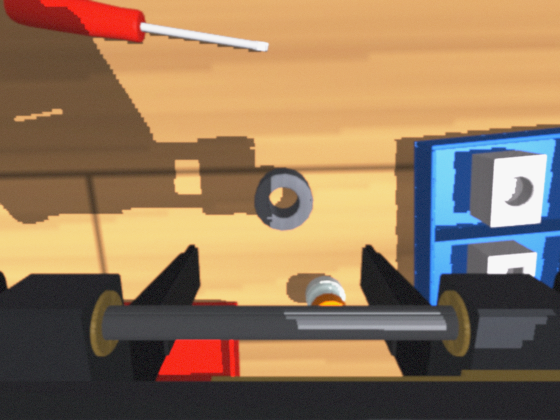

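The collar's ring is centred at about (284.5,201), slightly right of the finger centre. Both moulds sit flat in the blue bays and the jar is clear.

```bash
python3 - <<'E'
from h import *
d=np.load("pics/w9.npz");r=ray(d,(284.5,201),34)[0];print(r);go(r,-25.5,-1.1)
E
```

```text
[448.56955847 130.4523916 ]
turn -0.001
shift x,y [0.01  0.031] z 0.999
```

Request:
move_arm --moves '[0.006, 0.022, 0.35, 0, 0, 0, 0.35, 0, 0, 0, 0.2, 0, 0, 0, 0.08, 0, 0, 0, 0.02, 0, 0, 0, 0, 0, 0, 0, 0, 0]'

```text
t: 34.88
eef_pos: [449.5, 130.4, -24.4]
tcp_rot: [3.141, 0.002, 3.123]
ft_force: [0.7, 0.6, 0.8]
opening: 0.839
grip_force: 0.0
```

Request:
move_arm --moves '[0, 0, 0, 0, 0, 0, 0, 0, 0, 0, 0, 0, 0, 0, 0, 0, 0, 0, 0, 0]' --claw 30

```text
t: 35.5
eef_pos: [448.9, 130.3, -25.3]
tcp_rot: [3.142, 0.0, 3.123]
ft_force: [0.0, -0.7, 2.8]
opening: 0.528
grip_force: 30.0
```

Request:
move_arm --moves '[0, 0, -0.1, 0, 0, 0, -0.3, 0, 0, 0, -0.4, 0, 0, 0, -0.1, 0, 0, 0, 0, 0, 0, 0, 0, 0]'

```text
t: 36.25
eef_pos: [448.3, 130.2, 108.6]
tcp_rot: [-3.141, -0.002, 3.123]
ft_force: [-0.3, -0.3, -1.9]
opening: 0.524
grip_force: 30.0
```

```bash
python3 - <<'E'
from h import *
go((601,9.5),-21.3,-1.1)
E
```

```text
turn 0.0
shift x,y [-1.033 -0.785] z 0.866
```

Request:
move_arm --moves '[-0.258, -0.196, 0, 0, -0.258, -0.196, 0, 0, -0.258, -0.196, 0, 0, -0.258, -0.196, 0, 0, 0, 0, 0, 0, 0, 0, 0, 0, 0, 0, 0, 0]'

```text
t: 37.12
eef_pos: [600.6, 10.5, 109.1]
tcp_rot: [3.141, -0.001, 3.123]
ft_force: [-0.6, -0.5, -1.0]
opening: 0.527
grip_force: 30.0
```

```bash
python3 - <<'E'
from h import *
print(monitor.state()["eef_pos"]);go((601,9.5),-21.3,-1.1)
I=viewer.camera_info("wrist");im=viewer.read_camera("wrist");m=mask(im,(0,150,60),(8,255,255),(0,0,560,300));print(cv2.boundingRect(big(m)))
p=big(m).astype(float);r=ray(I,p,40);print("near rim x at y~-40..60:",[r[abs(r[:,1]-y)<3][:,0].min().round(1) for y in (-30,0,30,60)], "left/right y", [(r[abs(r[:,0]-x)<3][:,1].min().round(1),r[abs(r[:,0]-x)<3][:,1].max().round(1)) for x in (570,580,590)])
E
```

```text
[600.57047248  10.53557341 109.09261655]
turn 0.001
shift x,y [-0.003 -0.007] z 0.869
(186, 149, 187, 128)
near rim x at y~-40..60: [np.float64(553.2), np.float64(553.8), np.float64(554.3), np.float64(554.9)] left/right y [(np.float64(-58.6), np.float64(80.7)), (np.float64(-58.7), np.float64(80.4)), (np.float64(-58.8), np.float64(80.9))]
```

The red near bay is confirmed: centre about (600,11), and the TCP is over it. Lower, release and retreat.

Request:
move_arm --moves '[0, 0, 0.4, 0, 0, 0, 0.3, 0, 0, 0, 0.1, 0, 0, 0, 0.05, 0, 0, 0, 0.02, 0, 0, 0, 0, 0, 0, 0, 0, 0]'

```text
t: 38.05
eef_pos: [602.0, 9.8, -20.0]
tcp_rot: [-3.142, 0.001, 3.123]
ft_force: [1.0, 1.2, -1.8]
opening: 0.527
grip_force: 30.0
```

Request:
move_arm --moves '[0, 0, 0, 0, 0, 0, 0, 0, 0, 0, 0, 0, 0, 0, 0, 0]' --claw 75

```text
t: 38.55
eef_pos: [601.5, 9.8, -20.8]
tcp_rot: [3.142, 0.0, 3.123]
ft_force: [-0.6, 0.4, -0.2]
opening: 0.785
grip_force: 0.0
```

Request:
move_arm --moves '[0, 0, -0.1, 0, 0, 0, -0.3, 0, 0, 0, -0.3, 0, 0, 0, -0.3, 0, 0.3, -0.25, 0, 0, 0.3, -0.25, 0, 0, 0, 0, 0, 0, 0, 0, 0, 0]'

```text
t: 39.55
eef_pos: [510.8, -63.6, 130.1]
tcp_rot: [-3.141, 0.002, 3.122]
ft_force: [-0.7, 0.1, 0.4]
opening: 0.792
grip_force: 0.0
```

```bash
python3 - <<'E'
from h import *
s=monitor.state();print(s["t"],s["eef_pos"])
im=viewer.read_camera("top");cv2.imwrite("pics/end.png",cv2.resize(im[110:290,90:480],None,fx=2,fy=2,interpolation=cv2.INTER_CUBIC)[:,:,::-1])
E
```

```text
39.55 [510.7945948  -63.60239329 130.10306466]
```

View pics/end.png

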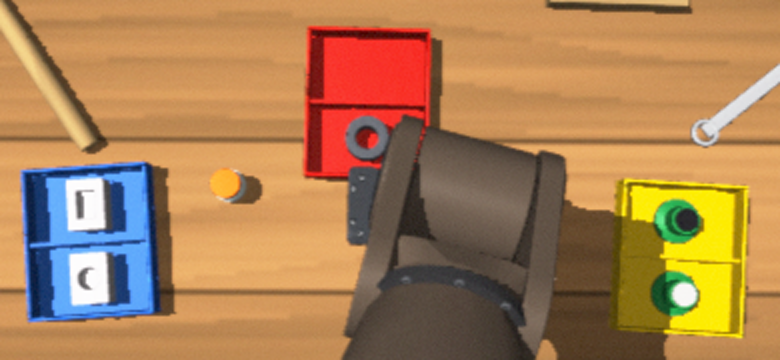

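The final picture shows every piece upright in its own bay: moulds at (86,204) and (90,280), knobs at (680,220) and (680,293), collar at (367,137). The jar is unmoved at (228,185), so I'm handing in.

```bash
python3 -c "
from cell import order;print(order.job_done())"
```

```text
the job is handed in; nothing more can be done
None
```

The job is handed in at about 40 s of robot time: both moulds are in the blue bin, both knobs in the yellow and the collar in the red, one piece per bay and upright in the last picture, with the jar where it stood.

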